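# Hook the spring clip off the axle pin and take off the idler roller

## Robot

A 6-joint arm with a two-finger parallel gripper is mounted at the origin on a cart in front of the work surface, level with it; the furniture and walls round the work are solid. World frame = base frame: x ahead of the robot, y to its left, z up, the work surface at z = 0. Lengths are in m, angles in degrees, forces in N, time in s.
With the tool pointing down it reaches from about 0.3 to 0.75 m from the base axis. Payload 8.5 kg.
Tool frame: the origin (TCP) lies at the very end of the fingers, on their centre line; the grasp point (between the pads) lies 19 mm behind it; z points along the fingers, y is the line along which they close (so a half turn about z gives the same grasp; the last joint's range is limited). The gripper opens to 85 mm and grips with 20 to 120 N. Pads are 22 mm wide; open, the fingers measure 114 mm over their backs; the gripper's body (76 mm by 85 mm) begins 54 mm behind the grasp point. The pads swing forward as they close: fully open they stand 13 mm farther back than shut.
Start: joints at [-78.455, 21.807, 74.336, -0, 83.858, -12.336], TCP at [0.223, -0.503, 0.192] pointing down, gripper open.
Joint ranges: [-178.18, 178.18], [-50.72, 133.34], [12.68, 142.11], [-81.47, 261.47], [9.98, 163.14], [-165.26, 165.26]. Speed limits (degrees/s): [136.94, 136.94, 180, 180, 180, 180].

## Interface

Orientations are given as a 3x3 rotation matrix whose columns are the frame's x, y, z axes.
In Python, from rig import observe, cams, ticket gives the robot as it stands.
- The arm moves only by the tool move_arm, never from a script. Its arguments are lists of equal length, an entry for each row: "jaw": the finger opening in cm, from 0 to 8.54; "dp": the shift along the tool's x, y, z in cm, a list of three; "turn": the turn, a rotation vector about the tool's x, y, z in rad, a list of three. In form: {"jaw": [jaw, ...], "dp": [[tx, ty, tz], ...], "turn": [[wx, wy, wz], ...]}. A call has 1 to 12 rows; each row shifts and turns the commanded pose from where the row before left it, along the tool's axes as they then stand; what a row does not reach is not made up. A row lasts 1/12 s, in which the tool goes at most 41.7 mm and 7.16 degrees, less where a joint would pass 70% of its speed; a pose out of reach is approached as far as the arm can. A call is refused whole if a number of a shift passes 4.17 or a number of a turn 0.125, either way. A call with a gripper value outside its range is refused whole. The fingers move at their own pace and stop on an object; "force" is the grip in N (left out, the last holds). Time passes only in rows, so rows that do not move let the fingers close. It gives the time, the measured TCP pose, the force, the opening and the grip force at its end, in the units of the state.
- observe(): the state, without advancing time (a new reading comes with each control period).
- cams.get_image(name): name is "scene" or "top" or "wrist"; returns (picture, depth): 420x560x3 uint8, red, green, blue; 420x560 float32, m along the optical axis (not along the pixel's ray), 0 where there is no reading.
- cams.calibration(name): a dict with "vertical_fov" (degrees; the focal length in pixels is half the picture's height over the tangent of half this angle, whatever the lens; pixels are square), "cx", "cy" (the principal point, pixels), "view" (4x4, takes a point from world to camera coordinates); the wrist camera has in their place "tool_from_camera" (4x4, takes a point from camera to tool coordinates, whose origin is the TCP and whose axes are the flange's). Camera axes: x right, y up, looking along -z (the intrinsics and any distortion apply to the point x, -y, -z); pixel columns grow to the right and rows downward; lengths in m; the calibration is good to about 2 mm. A picture is of the moment at which its call begins: read the wrist's pose just before it. calibration takes no time and is no camera call.
- ticket.close_job(): hands the job in; it is judged then, once.
Trained networks look in the newest picture that a camera, given by its name, has taken for a name from the list of things; names that differ only in an ending like _2 or _b are one class to them, and where a whole thing is asked for, a point or a joint stands for the part that bears it (a point fixed in the world has none). Each returns a list of dicts, best first, with "p" (0 to 1); they miss things now and then, are a little off and sometimes report something else, mostly with a low value. They report only what shows in the picture. A call takes as long as a camera call. They do not tell look-alikes from the thing itself.
- cams.spot_in(camera, query): "box" ([centre column, centre row, width, height] as shares, 0 to 1, of the picture: columns of its width, rows of its height, round what is visible of it).
- cams.outline_of(camera, query): "mask" (420x560 bool, what is visible of it) and "box" ([centre column, centre row, width, height] as shares, 0 to 1, of the picture: columns of its width, rows of its height, round what is visible of it).
- cams.mark_of(camera, query): "location" ([column, row] as shares, 0 to 1, of the picture: columns of its width, rows of its height: a listed point, or the origin of a listed thing).
The state is a dict: "time_s": time; "q": joint angles; "qvel": joint speeds; "joint_efforts": joint torques, N m; "position": TCP position; "tool_rot": TCP orientation; "ft_force": force on the tool from outside, world axes, zero at the start; "wrist_torque": the same for the moment, N m; "grip_width": finger opening in m; "gripper_force": force on a finger pad.
Only numpy, scipy, OpenCV 4.12 (cv2) and the standard library are available. Lean on these libraries where they do the work, as an engineer would, in place of code of your own. Each camera call takes 0.05 s, during which the arm holds its last target. There are 200 camera calls.

## Task

Take the black idler roller off its axle pin for a new bearing. Use the hooked pick, not the fingers, to pull the wire spring clip out of the groove in the pin and right off it, so that it drops on the bench. Lay the pick down on the bench, then lift the roller off the pin and stand it upright in the steel tray, leaving the other things on the bench where they are.

Things in the scene. Friction and masses are not known exactly. Their poses are not given: they have to be found in the camera images.
- idler_arm: Belt idler carrier, immovable: flat grey steel arm, 64 wide, 8 thick, on the bench, with an upright axle pin. Origin: pin axis at bench level, z up, x along the arm from its bolted end to the pin (arm from x -137 to +32 mm; bare bench beyond). Pin: diameter 22, rounded top at z 71, groove (neck diameter 16) from z 52.5 to 60.5. Bolt head and two studs on the arm behind the roller reach z 22.
- pin_groove (a point): Point on the pin's axis, 53.3 mm above the idler arm's origin; the clip's origin lies here while the clip is seated. Fixed to the idler arm.
- roller: Black idler roller with a steel bearing ring inside, outside diameter 42, height 42, bore 25 mm, 0.14 kg. Stands loosely on the pin, underside 11 mm and top 53 mm above the bench. Origin: centre of its underside, z along its axis. The seated clip bars its way up; without it the roller lifts straight off the pin.
- clip: Axle clip of 5 mm round spring wire, 64 long, 34 wide, 32 g, level in the groove on top of the roller. Origin: centre of its seat (pin axis when seated), underside; x towards its closed round bow, z up. Two sprung legs pinch the neck, tails end at x -22. A level pull of 7 to 11 N along +x snaps it out after 10 mm; after 35 mm it is past the pin head and tips off the roller. It turns about the pin.
- clip_loop (a point): Centre of the gap inside the clip's bow, 29 mm from the clip's origin along its x, mid-wire height: the hook goes in here from above. The bow is round, inside width 19 mm, inner end at x 36.5, outer end at x 41.5 mm; it overhangs the roller (rim 21 mm from the axis), so the hook may go 10 mm and more below the clip. A 5 mm hook has about 5 mm of play each way.
- pick: Hooked pick, 0.12 kg: black flat-sided handle 100 long, 26 wide, 22 tall, and a cranked 5 mm steel shank whose end is bent down as a hook. Lies flat on its handle, hook down. Origin: centre of the handle's underside; x to the hook, z up. Shank: leaves the handle at x 50, rises to z 39 at x 90, level to x 120, then down to the tip. Grip the handle across its width anywhere from x -30 to +40 mm.
- pick_tip (a point): Lower end of the pick's hook: x 122.5, z 3 mm in the pick's frame (about 3 mm over the bench when the pick lies flat). The hook is open 33 mm deep below the level shank; its outer side is at x 131, and the tip leans 6 mm back towards the handle, so a wire pulled with it stays on.
- tray: Shallow open steel tray, immovable, 150 (its x) by 120 (its y) mm outside, 22 mm tall, 3 mm walls and floor. Origin: centre of its underside.
- burner_a: Oil burner, immovable obstacle between the idler and the tray. Its casing comes nearest to the robot at x 0.52, y -0.08 (world, m) with its front edge running from there to x 0.58, y -0.21; casing top 0.19 m high, so carry things over it or well in front. To the left, a drawer handle of the parts cabinet comes out to x 0.60 at y 0.23 to 0.31, 0.09 m high.
- gasket_box: Bystander: printed blue carton, 55 x 75 x 40 mm. Origin: centre of its underside.
- cell_box: Bystander: printed white carton, 45 x 45 x 60 mm. Origin: centre of its underside.
- pliers_red: Bystander: pliers with red grips, 216 mm long (its y), 16 mm high. Origin: middle of its underside.
Mind the look-alikes: they are no part of the job. Leave any purple or turquoise look-alike of the roller alone.

How it is judged:
By the outcome, as a careful person would: the job done as asked, in the order asked, and still so for the second after the job is handed in, with the robot touching nothing.
It also fails if it takes over 64 s, if anything falls off the work surface, if the arm or the gripper's body presses on something with over 40 N, if the wrist force passes 120 N, or if a joint passes its speed limit or range.

## Working session

There is one attempt and no reset: what is moved stays moved. The work goes in short steps, Python scripts to look and compute and a tool call to move; the robot and the scene stay as the last step left them, time stands still between calls to the robot, and variables do not carry over. Pictures are saved under pics/ and viewed, at most 10 in all, crops included, and the job is handed in when it is done.

Besides the shell and the picture viewer there is one more tool, called as name(argument=value, ...) on one line, values as JSON. move_arm: Moves the arm, as the interface text tells. Its arguments: {"type":"object","properties":{"jaw":{"type":"array","items":{"type":"number"}},"dp":{"type":"array","items":{"type":"array","items":{"type":"number"}}},"turn":{"type":"array","items":{"type":"array","items":{"type":"number"}}},"force":{"type":"number"}},"required":["jaw","dp","turn"]}

```bash
ls; mkdir -p pics
cat > h.py <<'E'
import numpy as np, cv2
from rig import observe, cams, ticket
def shot(n,save=None):
    s=observe(); im,d=cams.get_image(n)
    if save: cv2.imwrite('pics/'+save+'.png',im[:,:,::-1])
    return s,im,d
def world(n,u,v,depth,s=None):
    c=cams.calibration(n); f=210/np.tan(np.radians(c["vertical_fov"]/2))
    p=np.array([(u-c["cx"])/f*depth,-(v-c["cy"])/f*depth,-depth,1])
    if n=="wrist":
        q=(np.array(c["tool_from_camera"])@p)[:3]
        return np.array(s["position"])+np.array(s["tool_rot"])@q
    return (np.linalg.inv(np.array(c["view"]))@p)[:3]
def atz(n,u,v,z,s=None):
    a=world(n,u,v,0.1,s); b=world(n,u,v,1.0,s); t=(z-a[2])/(b[2]-a[2]); return a+t*(b-a)
E
python3 - <<'E'
from h import *
np.set_printoptions(precision=4,suppress=True)
for n in ["scene","top"]:
    s,im,d=shot(n,n+"0"); c=cams.calibration(n)
    print(n,{k:(v if k!="view" else '') for k,v in c.items()})
    for q in ["roller","clip","pick","tray","idler_arm","clip_loop","pick_tip","pin_groove"]:
        for r in cams.mark_of(n,q)[:4]:
            u,v=r["location"][0]*560,r["location"][1]*420
            dd=d[min(419,int(v)),min(559,int(u))]
            print(q,round(r["p"],2),round(u),round(v),world(n,u,v,dd))
print(observe())
E
```

```text
pics
scene {'vertical_fov': 56.65743424723317, 'cx': 276.1464220800745, 'cy': 198.3081225699861, 'view': ''}
roller 0.6 258 266 [0.3623 0.1059 0.0358]
roller 0.53 237 242 [0.4583 0.0906 0.0286]
clip 0.56 236 228 [0.4689 0.0835 0.0628]
pick 0.71 167 285 [0.4641 0.2783 0.0196]
idler_arm 0.87 235 244 [0.4613 0.0934 0.0213]
clip_loop 0.54 229 236 [0.4805 0.0963 0.0331]
pick_tip 0.82 177 247 [ 0.5696  0.194  -0.0051]
pin_groove 0.83 232 225 [ 0.5416  0.0454 -0.0046]
top {'vertical_fov': 55.840734284311026, 'cx': 283.9998321563671, 'cy': 211.16365219470092, 'view': ''}
roller 0.65 241 261 [ 0.3915  0.0111 -0.0015]
roller 0.49 214 228 [0.4766 0.0714 0.0648]
roller 0.48 210 176 [0.6057 0.0839 0.0413]
clip 0.62 213 230 [0.4712 0.0709 0.0722]
clip 0.52 217 231 [0.4684 0.0637 0.0632]
pick 0.89 141 232 [0.4684 0.2586 0.0191]
tray 0.74 353 240 [ 0.4434 -0.2764  0.0031]
idler_arm 0.71 218 229 [0.473  0.0647 0.0439]
idler_arm 0.27 212 228 [0.4763 0.074  0.0697]
pick_tip 0.8 166 189 [0.5734 0.1933 0.0349]
pick_tip 0.53 212 228 [0.4744 0.0753 0.0688]
pin_groove 0.73 211 229 [0.4739 0.0778 0.0703]
{'time_s': 0.9, 'q': array([-78.4552,  21.8068,  74.3358,   0.0009,  83.8582, -12.3383]), 'qvel': array([ 0.0043, -0.1033,  0.0153,  0.0754, -0.0301,  0.0165]), 'joint_efforts': array([  0.0011, -44.8317, -23.1463,  -0.0002,   0.0005,   0.    ]), 'position': array([ 0.2227, -0.5029,  0.192 ]), 'tool_rot': array([[ 0.9144,  0.4049,  0.    ],
       [ 0.4049, -0.9144,  0.    ],
       [ 0.    , -0.    , -1.    ]]), 'ft_force': array([-0.0466, -1.1187,  0.1   ]), 'wrist_torque': array([ 0.0458, -0.0071, -0.0362]), 'gripper_force': 0.0, 'grip_width': 0.08547704178087935}
```

```bash
python3 -c "
import cv2
a=cv2.imread('pics/top0.png');cv2.imwrite('pics/topc.png',cv2.resize(a[130:310,100:430],(792,432),interpolation=cv2.INTER_CUBIC))"
```

```text
(no output)
```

View pics/scene0.png

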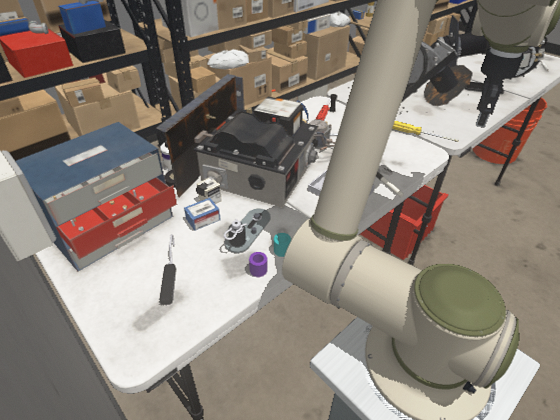

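View pics/topc.png

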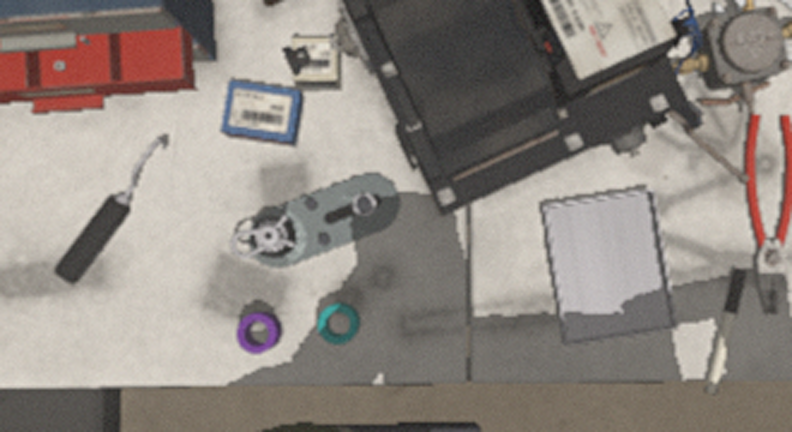

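The picks and look-alikes:
- **Roller candidates:** black on the grey arm at scene (237,240), purple at (258,264), turquoise at (281,243). Only the black one on the pin fits. The clip sits on it, with its bow towards +y.
- **Pick candidates:** black handle at scene (168,285). At the far right of the top view there is a screwdriver-like tool at crop (725,330), which isn't it.

Next I move over the idler and pick for a close view.

move_arm(jaw=[8.5, 8.5, 8.5, 8.5, 8.5, 8.5, 8.5, 8.5, 8.5, 8.5], dp=[[2.27, -2.45, -0.54], [2.27, -2.45, -0.54], [2.27, -2.45, -0.54], [2.27, -2.45, -0.54], [2.27, -2.45, -0.54], [2.27, -2.45, -0.54], [2.27, -2.45, -0.54], [2.27, -2.45, -0.54], [2.27, -2.45, -0.54], [2.27, -2.45, -0.54]], turn=[[0, 0, 0], [0, 0, 0], [0, 0, 0], [0, 0, 0], [0, 0, 0], [0, 0, 0], [0, 0, 0], [0, 0, 0], [0, 0, 0], [0, 0, 0]])

```text
time_s: 1.73
position: [0.3311, -0.1854, 0.2464]
tool_rot: [[0.915, 0.404, 0.0], [0.404, -0.915, -0.0], [0.0, 0.0, -1.0]]
ft_force: [0.8, -1.0, 0.6]
grip_width: 0.0849
gripper_force: 0.0
```

move_arm(jaw=[8.5, 8.5, 8.5, 8.5, 8.5, 8.5, 8.5, 8.5, 8.5, 8.5], dp=[[2.27, -2.45, -0.54], [2.27, -2.45, -0.54], [2.27, -2.45, -0.54], [2.27, -2.45, -0.54], [2.27, -2.45, -0.54], [2.27, -2.45, -0.54], [2.27, -2.45, -0.54], [2.27, -2.45, -0.54], [2.27, -2.45, -0.54], [2.27, -2.45, -0.54]], turn=[[0, 0, 0], [0, 0, 0], [0, 0, 0], [0, 0, 0], [0, 0, 0], [0, 0, 0], [0, 0, 0], [0, 0, 0], [0, 0, 0], [0, 0, 0]])

```text
time_s: 2.57
position: [0.4395, 0.1308, 0.3005]
tool_rot: [[0.914, 0.405, 0.0], [0.405, -0.914, -0.0], [0.0, 0.0, -1.0]]
ft_force: [0.5, -0.9, 0.1]
grip_width: 0.0851
gripper_force: 0.0
```

move_arm(jaw=[8.5, 8.5, 8.5, 8.5, 8.5, 8.5, 8.5, 8.5, 8.5], dp=[[0, 0, 0], [0, 0, 0], [0, 0, 0], [0, 0, 0], [0, 0, 0], [0, 0, 0], [0, 0, 0], [0, 0, 0], [0, 0, 0]], turn=[[0, 0, -0.12], [0, 0, -0.12], [0, 0, -0.12], [0, 0, -0.12], [0, 0, -0.12], [0, 0, -0.12], [0, 0, -0.12], [0, 0, -0.12], [0, 0, -0.12]])

```text
time_s: 3.32
position: [0.4394, 0.129, 0.3001]
tool_rot: [[0.068, 0.998, 0.0], [0.998, -0.068, 0.0], [0.0, 0.0, -1.0]]
ft_force: [-0.2, 0.8, 0.1]
grip_width: 0.0848
gripper_force: 0.0
```

move_arm(jaw=[8.5, 8.5, 8.5, 8.5, 8.5, 8.5, 8.5, 8.5, 8.5, 8.5], dp=[[0, 0, 0], [0, 0, 0], [0, 0, 0], [0, 0, 0], [0, 0, 0], [0, 0, 0], [0, 0, 0], [0, 0, 0], [0, 0, 0], [0, 0, 0]], turn=[[0, 0, -0.12], [0, 0, -0.12], [0, 0, -0.12], [0, 0, -0.12], [0, 0, -0.12], [0, 0, -0.12], [0, 0, -0.12], [0, 0, -0.12], [0, 0, -0.12], [0, 0, 0]])

```text
time_s: 4.15
position: [0.4394, 0.1289, 0.3001]
tool_rot: [[-0.847, 0.532, 0.0], [0.532, 0.847, 0.0], [-0.0, 0.0, -1.0]]
ft_force: [-0.8, 0.7, -0.1]
grip_width: 0.0848
gripper_force: 0.0
```

Run:
```python
from h import *
np.set_printoptions(precision=4,suppress=True)
n="wrist"
s,im,d=shot(n,"w1"); c=cams.calibration(n); print(c); print(s["time_s"],s["position"],s["tool_rot"],s["q"])
for q in ["roller","clip","pick","clip_loop","pick_tip","pin_groove"]:
    for r in cams.mark_of(n,q)[:3]:
        u,v=r["location"][0]*560,r["location"][1]*420
        dd=d[min(419,int(v)),min(559,int(u))]
        print(q,round(r["p"],2),round(u),round(v),world(n,u,v,dd,s))
```

```text
{'vertical_fov': 58.08242782674663, 'cx': 278.0420781657177, 'cy': 207.9771508090132, 'tool_from_camera': array([[ 0.0018,  0.9569,  0.2905,  0.0739],
       [ 1.    , -0.0018, -0.0003,  0.0008],
       [ 0.0003,  0.2905, -0.9569, -0.1823],
       [ 0.    ,  0.    ,  0.    ,  1.    ]])}
4.15 [0.4394 0.1289 0.3001] [[-0.847   0.5316  0.0001]
 [ 0.5316  0.847   0.    ]
 [-0.      0.     -1.    ]] [  1.4865   8.8442  74.8665   0.0005  96.2857 -56.3971]
roller 0.96 176 169 [0.3866 0.0083 0.0018]
roller 0.64 261 201 [0.4682 0.088  0.0584]
roller 0.6 226 127 [0.377  0.092  0.0002]
clip 0.61 261 214 [0.4789 0.0818 0.0717]
pick 0.7 390 122 [0.4754 0.2646 0.0204]
clip_loop 0.57 275 195 [0.4824 0.0984 0.0076]
pick_tip 0.84 376 214 [0.5751 0.1982 0.0072]
pin_groove 0.8 257 211 [0.4738 0.0809 0.0716]
```

View pics/w1.png

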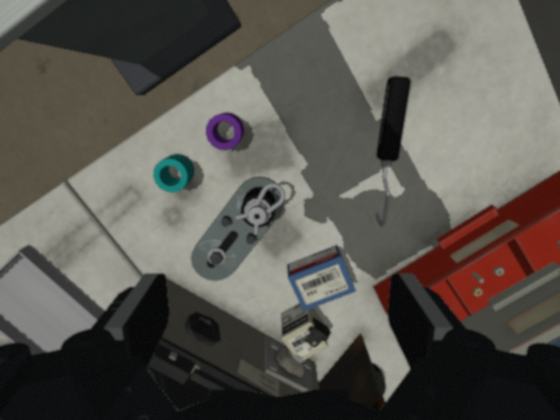

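The wrist view shows the black roller with the clip at (257,211), and the clip bow out to (286,190). The pick handle runs from (398,78) to (389,158) and the hook is at (379,222). Purple (225,131) and turquoise (173,173) are clear of the work. Next I fit the handle and the clip from depth.

```bash
cat >> h.py <<'E'
def cloud(n,d,s=None):
    v,u=np.nonzero(d>0); z=d[v,u]
    c=cams.calibration(n); f=210/np.tan(np.radians(c["vertical_fov"]/2))
    p=np.stack([(u-c["cx"])/f*z,-(v-c["cy"])/f*z,-z,np.ones_like(z)])
    if n=="wrist": P=(np.array(s["tool_rot"])@(np.array(c["tool_from_camera"])@p)[:3]).T+np.array(s["position"])
    else: P=(np.linalg.inv(np.array(c["view"]))@p)[:3].T
    out=np.zeros(d.shape+(3,)); out[v,u]=P; return out
E
python3 - <<'E'
from h import *
np.set_printoptions(precision=4,suppress=True)
for n in ["wrist","top"]:
    s,im,d=shot(n); W=cloud(n,d,s)
    print(n,"bench z",np.median(W[(abs(W[...,0]-.45)<.03)&(abs(W[...,1]-.17)<.02)][:,2]))
    m=(W[...,2]>.012)&(W[...,2]<.03)&(abs(W[...,0]-.47)<.09)&(abs(W[...,1]-.26)<.08)&(im.max(2)<70)
    P=W[m]; r=cv2.minAreaRect((P[:,:2]*1000).astype(np.float32)); print(m.sum(),r,np.median(P[:,2]))
    m=(W[...,2]>.045)&(abs(W[...,0]-.475)<.08)&(abs(W[...,1]-.08)<.08)&(W[...,2]<.09)
    P=W[m]; r=cv2.minAreaRect((P[:,:2]*1000).astype(np.float32)); print('clip',m.sum(),r,P[P[:,2]>.066].mean(0))
    for q in ["pick","clip"]:
        for o in cams.outline_of(n,q)[:2]:
            M=o["mask"]; print(q,o["p"],M.sum(),W[M].mean(0))
            print(cv2.minAreaRect((W[M&(W[...,2]>.005)][:,:2]*1000).astype(np.float32)))
E
```

```text
wrist bench z 0.40487927023639025
1845 ((479.0567321777344, 268.21478271484375), (26.384191513061523, 104.42666625976562), 55.80805969238281) 0.021585217649019772
clip 1182 ((474.7206726074219, 87.25212097167969), (40.75990295410156, 62.02652359008789), 15.909399032592773) [0.4771 0.0782 0.071 ]
pick 0.61 2299 [0.4825 0.2623 0.0215]
((507.66778564453125, 248.53512573242188), (27.276294708251953, 177.05686950683594), 54.17095947265625)
clip 0.61 531 [0.4689 0.0904 0.0525]
((480.9703674316406, 82.17800903320312), (38.69175720214844, 74.74388122558594), 14.193130493164062)
top bench z 0.6356252992687631
45 ((505.3299255371094, 239.90866088867188), (27.75995635986328, 12.73177433013916), 10.588912010192871) 0.020373104619556992
clip 286 ((436.334228515625, 65.49102783203125), (117.54005432128906, 63.16289520263672), 28.624425888061523) [0.4748 0.0766 0.0708]
pick 0.65 110 [0.511  0.2279 0.032 ]
((487.91302490234375, 164.22511291503906), (166.11302185058594, 98.7718276977539), 49.679168701171875)
clip 0.48 6 [0.4569 0.1043 0.0555]
((456.74578857421875, 104.3890380859375), (12.583715438842773, 2.0030369758605957), 78.47405242919922)
clip 0.44 155 [0.5257 0.2233 0.0311]
((489.3938293457031, 163.19248962402344), (166.27142333984375, 96.39566040039062), 50.12015914916992)
```

move_arm(jaw=[8.5, 8.5, 8.5, 8.5, 8.5, 8.5, 8.5], dp=[[-0.8, 0, 3.2], [-0.8, 0, 3.2], [-0.8, 0, 3.2], [-0.8, 0, 3.2], [-0.8, 0, 3.2], [0, 0, 0], [0, 0, 0]], turn=[[0, 0, 0.037], [0, 0, 0], [0, 0, 0], [0, 0, 0], [0, 0, 0], [0, 0, 0], [0, 0, 0]])

```text
time_s: 5.38
position: [0.4722, 0.1065, 0.1398]
tool_rot: [[-0.824, 0.567, -0.003], [0.567, 0.824, 0.0], [0.002, -0.001, -1.0]]
ft_force: [0.2, 0.3, 1.4]
grip_width: 0.085
gripper_force: 0.0
```

Run:
```python
from h import *
np.set_printoptions(precision=4,suppress=True)
n="wrist"; s,im,d=shot(n,"w2"); W=cloud(n,d,s); print(s["position"],s["tool_rot"][:,0])
t=W[(W[...,2]>.0685)&(W[...,2]<.08)&(abs(W[...,0]-.475)<.03)&(abs(W[...,1]-.08)<.03)]
print(len(t),t.mean(0),t.max(0)); pc,r=cv2.minEnclosingCircle((t[:,:2]*1000).astype(np.float32)); print("pin",pc,r)
p=np.array(pc)/1000
m=(W[...,2]>.050)&(W[...,2]<.064)&(np.hypot(W[...,0]-p[0],W[...,1]-p[1])<.055)
P=W[m]; dr=np.hypot(*(P[:,:2]-p).T)
B=P[dr>.026]; print(len(B),B.mean(0),dr.max()); e=B[dr[dr>.026]>.037]; v=e.mean(0)[:2]-p; print("bow tip",e.mean(0),np.degrees(np.arctan2(v[1],v[0])))
print(cv2.minAreaRect((B[:,:2]*1000).astype(np.float32)))
for q in ["clip_loop","pin_groove","clip"]:
    for r in cams.mark_of(n,q)[:2]:
        u,v=r["location"][0]*560,r["location"][1]*420; print(q,r["p"],u,v,atz(n,u,v,.056,s))
```

```text
[0.4722 0.1065 0.1398] [-0.824   0.5666  0.0022]
673 [0.4773 0.0778 0.0711] [0.4884 0.0881 0.0739]
pin (477.627685546875, 77.36334991455078) 10.852578163146973
431 [0.4681 0.1087 0.0562] 0.04132017456546395
bow tip [0.4667 0.1143 0.0556] 106.5590182427753
((465.6349182128906, 86.2794418334961), (63.823768615722656, 28.488483428955078), 75.05583190917969)
clip_loop 0.61 274.79200000000003 196.308 [0.4695 0.1064 0.056 ]
clip 0.97 247.8 228.31199999999998 [0.4785 0.0757 0.056 ]
```

View pics/w2.png

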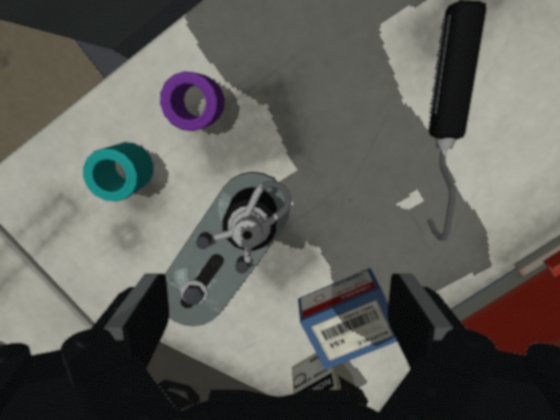

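The clip bow points from the pin at (250,232) to about (290,196), yaw about 106.5°. The pick lies at right with its hook near (440,237). Next I hover over the handle.

move_arm(jaw=[8.5, 8.5, 8.5, 8.5, 8.5, 8.5, 8.5], dp=[[1.72, 2.7, 0], [1.72, 2.7, 0], [1.72, 2.7, 0], [1.72, 2.7, 0], [1.72, 2.7, 0], [0, 0, 0], [0, 0, 0]], turn=[[0, 0, 0], [0, 0, 0], [0, 0, 0], [0, 0, 0], [0, 0, 0], [0, 0, 0], [0, 0, 0]])

```text
time_s: 6.17
position: [0.478, 0.2679, 0.1412]
tool_rot: [[-0.826, 0.564, 0.002], [0.564, 0.826, 0.0], [-0.001, 0.002, -1.0]]
ft_force: [0.2, -0.5, -0.3]
grip_width: 0.0852
gripper_force: 0.0
```

Run:
```python
from h import *
np.set_printoptions(precision=4,suppress=True)
n="wrist"; s,im,d=shot(n,"w3"); W=cloud(n,d,s); print(s["position"],s["tool_rot"])
m=(W[...,2]>.014)&(W[...,2]<.03)&(abs(W[...,0]-.47)<.09)&(abs(W[...,1]-.26)<.08)&(im.max(2)<75)
P=W[m]; print(m.sum(),cv2.minAreaRect((P[:,:2]*1000).astype(np.float32)),np.median(P[:,2]))
m=(W[...,2]>.005)&(W[...,2]<.05)&(np.hypot(W[...,0]-.575,W[...,1]-.198)<.02); print("hook",W[m].mean(0),W[m].max(0),W[m].min(0))
for q in ["pick_tip","pick"]:
    for r in cams.mark_of(n,q)[:1]:
        u,v=r["location"][0]*560,r["location"][1]*420; print(q,r["p"],u,v,atz(n,u,v,.003,s))
```

```text
[0.478  0.2679 0.1412] [[-0.826   0.5637  0.0021]
 [ 0.5637  0.826   0.0005]
 [-0.0014  0.0016 -1.    ]]
3721 ((479.6981506347656, 268.991943359375), (26.218984603881836, 106.97897338867188), 53.94028854370117) 0.021781583622499073
hook [0.5695 0.2036 0.0404] [0.5808 0.2123 0.0432] [0.5589 0.1943 0.0171]
pick_tip 0.65 275.52 305.80199999999996 [0.5781 0.1983 0.003 ]
pick 0.67 277.816 179.718 [0.4769 0.2698 0.003 ]
```

move_arm(jaw=[8.5, 8.5, 8.5, 8.5, 8.5, 4, 2, 2, 2, 2, 2, 2], dp=[[0.1, 0.1, 3.2], [0, 0, 3.2], [0, 0, 3.2], [0, 0, 2.4], [0, 0, 1.7], [0, 0, 0], [0, 0, 0], [0, 0, 0], [0, 0, 0], [0, 0, 0], [0, 0, 0], [0, 0, 0]], turn=[[0, 0, 0.02], [0, 0, 0], [0, 0, 0], [0, 0, 0], [0, 0, 0], [0, 0, 0], [0, 0, 0], [0, 0, 0], [0, 0, 0], [0, 0, 0], [0, 0, 0], [0, 0, 0]], force=80)

```text
time_s: 7.32
position: [0.478, 0.268, 0.0036]
tool_rot: [[-0.813, 0.582, 0.001], [0.582, 0.813, 0.0], [-0.001, 0.001, -1.0]]
ft_force: [-0.4, -1.1, 0.0]
grip_width: 0.02
gripper_force: 0.0
```

Run:
```python
from h import *
np.set_printoptions(precision=4,suppress=True)
s=observe(); print(s["position"],s["tool_rot"],s["grip_width"],s["gripper_force"],s["ft_force"])
n="top"; _,im,d=shot(n,"t2")
for q in ["pick_tip"]:
    for r in cams.mark_of(n,q)[:2]:
        u,v=r["location"][0]*560,r["location"][1]*420; print(q,r["p"],u,v,atz(n,u,v,.003,s))
```

```text
[0.478  0.268  0.0036] [[-0.8129  0.5824  0.0009]
 [ 0.5824  0.8129  0.0003]
 [-0.0006  0.0007 -1.    ]] 0.019994254458842713 0.0 [-0.3615 -1.1265  0.0481]
pick_tip 0.74 167.77599999999998 192.696 [0.5687 0.1986 0.003 ]
```

Run:
```python
from h import *
s,im,d=shot("wrist","w4")
```

```text
(no output)
```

View pics/w4.png

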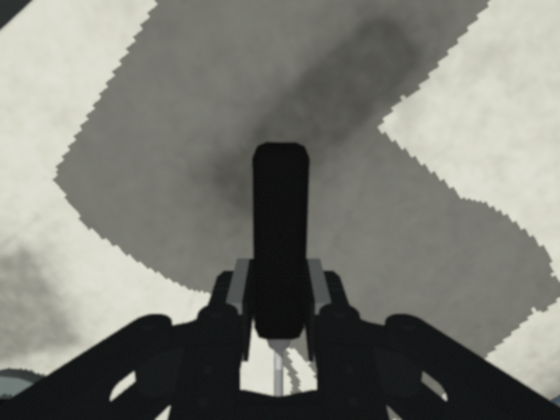

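The handle sits centred between the pads (columns 253–308), but 2 cm wasn't closed enough to squeeze it. I'll close fully.

move_arm(jaw=[0, 0, 0, 0, 0, 0], dp=[[0, 0, 0], [0, 0, 0], [0, 0, 0], [0, 0, 0], [0, 0, 0], [0, 0, 0]], turn=[[0, 0, 0], [0, 0, 0], [0, 0, 0], [0, 0, 0], [0, 0, 0], [0, 0, 0]], force=80)

```text
time_s: 7.97
position: [0.4778, 0.2679, 0.003]
tool_rot: [[-0.813, 0.582, -0.0], [0.582, 0.813, -0.0], [0.0, -0.0, -1.0]]
ft_force: [0.0, 0.8, 0.4]
grip_width: -0.0001
gripper_force: 0.0
```

Run:
```python
from h import *
np.set_printoptions(precision=4,suppress=True)
s,im,d=shot("wrist","w5"); W=cloud("wrist",d,s)
for v in range(130,420,15): print(v,W[v,280],im[v,280], W[v,235])
```

```text
130 [ 0.4325  0.3025 -0.    ] [83 83 77] [0.4199 0.2849 0.0004]
145 [0.4364 0.2997 0.0181] [12 10 12] [0.4256 0.2807 0.0009]
160 [0.4411 0.2963 0.0234] [14 15 14] [0.4314 0.2762 0.0011]
175 [0.4467 0.2923 0.0219] [15 16 16] [0.4374 0.2716 0.0007]
190 [0.4521 0.2885 0.0229] [16 15 15] [ 0.4437  0.2667 -0.0003]
205 [0.4579 0.2843 0.0219] [16 18 16] [0.4499 0.262  0.0002]
220 [0.4637 0.2802 0.022 ] [14 15 14] [ 0.4563  0.2571 -0.    ]
235 [0.4696 0.2761 0.0222] [12 14 12] [0.4628 0.2521 0.0003]
250 [0.476  0.2715 0.0214] [16 18 15] [ 0.4697  0.2468 -0.0001]
265 [0.4699 0.2757 0.053 ] [19 19 20] [0.4765 0.2417 0.0002]
280 [0.4701 0.2755 0.0647] [17 18 17] [0.4836 0.2362 0.0002]
295 [0.4697 0.2757 0.0759] [18 18 17] [0.4907 0.2309 0.0008]
310 [0.4722 0.2739 0.0798] [22 23 22] [0.4613 0.2651 0.0859]
325 [0.4762 0.271  0.0806] [21 21 22] [0.4616 0.2659 0.0938]
340 [0.4807 0.2678 0.0807] [23 24 24] [0.4617 0.2668 0.1011]
355 [0.4858 0.2642 0.0801] [24 24 24] [0.4592 0.2703 0.1123]
370 [0.5347 0.2297 0.016 ] [139 139 138] [0.4589 0.2713 0.1182]
385 [0.5377 0.2276 0.0229] [128 130 127] [0. 0. 0.]
400 [0.471  0.2745 0.118 ] [17 18 20] [0.4596 0.2719 0.1261]
415 [0.4694 0.2756 0.124 ] [17 19 20] [0.4591 0.2729 0.1306]
```

View pics/w5.png

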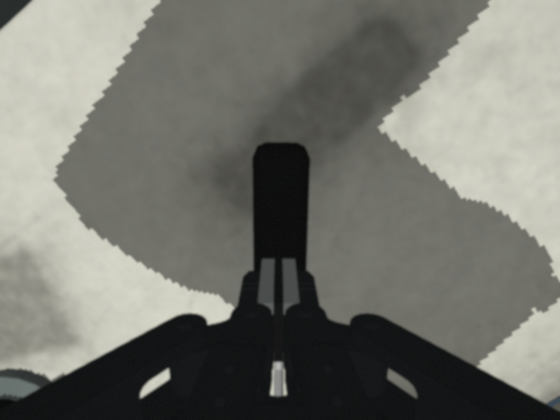

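Run:
```python
from h import *
np.set_printoptions(precision=4,suppress=True)
s,im,d=shot("wrist"); W=cloud("wrist",d,s)
R=s["tool_rot"]
for u in (250,267,291):
  for v in range(240,310,8): print(u,v,W[v,u],im[v,u],(R.T@(W[v,u]-s["position"]))*1000)
print(s["q"],s["position"],s["ft_force"])
```

```text
250 240 [0.4696 0.2569 0.0005] [107 106 100] [  0.2554 -13.7734   2.541 ]
250 248 [ 0.4734  0.254  -0.0002] [108 107 100] [ -4.5491 -13.9144   3.1909]
250 256 [ 0.4772  0.2511 -0.0005] [109 110 104] [ -9.313  -14.0333   3.543 ]
250 264 [ 0.4809  0.2484 -0.0003] [111 112 105] [-13.8724 -14.1054   3.2946]
250 272 [0.4662 0.2639 0.0512] [30 31 31] [  7.0946 -10.021  -48.243 ]
250 280 [0.4665 0.2642 0.0577] [20 22 22] [  7.0341  -9.5596 -54.736 ]
250 288 [0.4669 0.2645 0.0635] [23 24 25] [  6.8488  -9.1547 -60.4708]
250 296 [0.467  0.2649 0.0695] [17 20 21] [  7.0665  -8.7241 -66.4559]
250 304 [0.4624 0.2698 0.0856] [18 21 21] [ 13.6933  -7.4442 -82.5887]
267 240 [0.4681 0.2698 0.0224] [14 16 14] [  8.9994  -4.1836 -19.3522]
267 248 [0.4714 0.2673 0.0221] [16 16 15] [  4.9002  -4.2179 -19.1011]
267 256 [0.4749 0.2648 0.0215] [17 18 17] [  0.558   -4.2651 -18.4543]
267 264 [0.4671 0.2715 0.0518] [73 76 74] [ 10.8053  -3.3395 -48.8308]
267 272 [0.467  0.2718 0.0591] [74 77 76] [ 11.0295  -3.1326 -56.1088]
267 280 [0.4672 0.2719 0.0653] [74 77 76] [ 11.0062  -2.9583 -62.2859]
267 288 [0.467
[... 242 characters left out ...]
  9.217    6.8917 -19.844 ]
291 248 [0.4778 0.2765 0.0222] [13 13 12] [  4.9593   6.9631 -19.189 ]
291 256 [0.4809 0.2743 0.0229] [17 17 15] [  1.2103   6.9855 -19.8613]
291 264 [0.4723 0.2791 0.0522] [74 77 76] [ 10.9888   5.9176 -49.1801]
291 272 [0.4723 0.2789 0.0588] [73 77 75] [ 10.907    5.7025 -55.8279]
291 280 [0.472  0.2788 0.0654] [74 77 76] [ 11.0713   5.4878 -62.378 ]
291 288 [0.4722 0.2785 0.0705] [74 78 75] [ 10.7379   5.3259 -67.482 ]
291 296 [0.4723 0.2783 0.0754] [74 78 77] [ 10.5365   5.1678 -72.42  ]
291 304 [0.472  0.2782 0.0806] [76 80 78] [ 10.7063   4.9974 -77.6025]
[ 16.8932  33.599   89.4544   0.0016  56.9486 -37.4822] [0.4778 0.2679 0.003 ] [-0.4555  0.0077 -0.3942]
```

The closed fingertips end about 46 mm above the reported TCP: the pad face is seen at tool z −49 and beyond, so the fingers closed above the handle. I'll open and go lower in small steps, watching the force.

move_arm(jaw=[6, 6, 6, 6, 6, 6, 6, 6, 6], dp=[[0, 0, 0], [0, 0, 0], [0, 0, 0], [0, 0, 0], [0, 0, 0.7], [0, 0, 0.7], [0, 0, 0.7], [0, 0, 0.4], [0, 0, 0]], turn=[[0, 0, 0], [0, 0, 0], [0, 0, 0], [0, 0, 0], [0, 0, 0], [0, 0, 0], [0, 0, 0], [0, 0, 0], [0, 0, 0]])

```text
time_s: 8.82
position: [0.4771, 0.2677, -0.0233]
tool_rot: [[-0.813, 0.583, -0.002], [0.583, 0.813, -0.001], [0.001, -0.002, -1.0]]
ft_force: [0.5, 0.0, 0.4]
grip_width: 0.0599
gripper_force: 0.0
```

Run:
```python
from h import *
np.set_printoptions(precision=4,suppress=True)
s,im,d=shot("wrist","w6"); W=cloud("wrist",d,s); R=s["tool_rot"]
print(s["position"],s["ft_force"],s["grip_width"], "bench",np.median(W[60:120,60:500,2]))
T=(W-s["position"])@R*1000
m=(W[...,2]>.015)&(d>0)&(d<.3)
for u in (180,190,200,210,220,230,240): 
    c=[(v,T[v,u].round(0)) for v in range(200,330) if T[v,u,2]<-12 and abs(T[v,u,0])<14]
    print(u,c[:1],c[12:13])
```

```text
[ 0.4771  0.2677 -0.0233] [0.4703 0.0221 0.4298] 0.059876002598170795 bench 0.00024124030879755544
180 [(233, array([ 14., -43., -24.]))] [(245, array([  8., -43., -24.]))]
190 [(233, array([ 13., -39., -22.]))] [(245, array([  8., -39., -24.]))]
200 [(234, array([ 13., -34., -23.]))] [(246, array([  8., -34., -24.]))]
210 [(233, array([ 14., -30., -23.]))] [(246, array([  8., -30., -24.]))]
220 [(234, array([ 13., -25., -23.]))] [(246, array([  8., -25., -24.]))]
230 [(234, array([ 14., -21., -24.]))] [(246, array([  8., -21., -23.]))]
240 [(233, array([ 14., -16., -23.]))] [(245, array([  8., -16., -24.]))]
```

move_arm(jaw=[6, 6, 6, 0, 0, 0, 0, 0, 0, 0], dp=[[0, 0, 0.6], [0, 0, 0.6], [0, 0, 0.5], [0, 0, 0], [0, 0, 0], [0, 0, 0], [0, 0, 0], [0, 0, 0], [0, 0, 0], [0, 0, 0]], turn=[[0, 0, 0], [0, 0, 0], [0, 0, 0], [0, 0, 0], [0, 0, 0], [0, 0, 0], [0, 0, 0], [0, 0, 0], [0, 0, 0], [0, 0, 0]], force=80)

```text
time_s: 9.7
position: [0.4781, 0.268, -0.0386]
tool_rot: [[-0.813, 0.582, 0.001], [0.582, 0.813, 0.0], [-0.0, 0.001, -1.0]]
ft_force: [-0.5, 0.2, 4.4]
grip_width: 0.0243
gripper_force: 79.2
```

Run:
```python
from h import *
s,im,d=shot("wrist","w7"); W=cloud("wrist",d,s); R=s["tool_rot"]
T=(W-s["position"])@R*1000
for u in (240,246,252,306,312,318): print(u,[(v,T[v,u].round(0),W[v,u,2].round(3)) for v in range(215,330,9) if -120<T[v,u,2]<-44][:3])
```

```text
240 [(260, array([ 11., -14., -46.]), np.float64(0.008)), (269, array([ 11., -13., -53.]), np.float64(0.015)), (278, array([ 11., -13., -61.]), np.float64(0.023))]
246 [(215, array([ 34., -10., -60.]), np.float64(0.021)), (224, array([ 31., -10., -59.]), np.float64(0.02)), (233, array([ 27., -10., -58.]), np.float64(0.02))]
252 [(215, array([ 34.,  -8., -60.]), np.float64(0.021)), (224, array([ 31.,  -8., -60.]), np.float64(0.021)), (233, array([ 28.,  -8., -60.]), np.float64(0.021))]
306 [(215, array([ 34.,  10., -60.]), np.float64(0.021)), (224, array([ 31.,  10., -60.]), np.float64(0.021)), (233, array([ 28.,  10., -61.]), np.float64(0.022))]
312 [(215, array([ 34.,  13., -58.]), np.float64(0.02)), (224, array([ 31.,  13., -58.]), np.float64(0.02)), (233, array([ 27.,  13., -59.]), np.float64(0.02))]
318 [(260, array([ 11.,  17., -46.]), np.float64(0.007)), (269, array([ 11.,  16., -54.]), np.float64(0.015)), (278, array([ 11.,  15., -61.]), np.float64(0.023))]
```

View pics/w7.png

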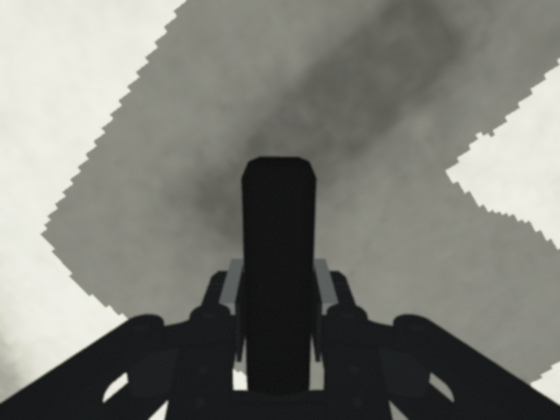

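The handle is gripped at 79 N and centred. Next: lift, turn so the pick points at −(clip x), and hover above the loop.

move_arm(jaw=[0, 0, 0, 0, 0, 0, 0, 0, 0, 0, 0], dp=[[0, 0, -1.5], [0, 0, -2.5], [0, 0, -2.5], [0, 0, -2.4], [0, 0, 0], [0, 0, 0], [0, 0, 0], [0, 0, 0], [0, 0, 0], [0, 0, 0], [0, 0, 0]], turn=[[0, 0, 0], [0, 0, 0], [0, 0, 0], [0, 0, 0], [0, 0, 0.11], [0, 0, 0.11], [0, 0, 0.11], [0, 0, 0.11], [0, 0, 0.11], [0, 0, 0.11], [0, 0, 0]])

```text
time_s: 10.67
position: [0.4775, 0.2678, 0.0496]
tool_rot: [[-0.281, 0.96, -0.001], [0.96, 0.281, -0.0], [0.0, -0.001, -1.0]]
ft_force: [-0.9, -0.2, -1.6]
grip_width: 0.0245
gripper_force: 78.6
```

move_arm(jaw=[0, 0, 0, 0, 0, 0], dp=[[-0.8, -1.4, 0], [-0.8, -1.4, 0], [-0.8, -1.4, 0], [-0.8, -1.4, 0], [0, 0, 0], [0, 0, 0]], turn=[[0, 0, 0], [0, 0, 0], [0, 0, 0], [0, 0, 0], [0, 0, 0], [0, 0, 0]])

```text
time_s: 11.17
position: [0.4333, 0.2212, 0.0501]
tool_rot: [[-0.287, 0.958, 0.0], [0.958, 0.287, 0.0], [0.0, 0.0, -1.0]]
ft_force: [-0.6, -0.3, -1.7]
grip_width: 0.0246
gripper_force: 78.8
```

Run:
```python
from h import *
np.set_printoptions(precision=4,suppress=True)
s=observe(); x=s["tool_rot"][:,0]; print(s["position"],np.degrees(np.arctan2(x[1],x[0])),s["grip_width"])
for n in ["top","scene"]:
    _,im,d=shot(n,n+"3")
    c=cams.calibration(n); f=210/np.tan(np.radians(c["vertical_fov"]/2)); V=np.array(c["view"])
    def pr(p):
        q=V@np.r_[p,1]; return (c["cx"]-f*q[0]/q[2], c["cy"]+f*q[1]/q[2])
    t=s["position"]-.1205*x; print(n,"pred tip px",pr([t[0],t[1],s["position"][2]+.0416]),"loop px",pr([.4686,.1043,.056]),"pin top",pr([.4768,.0763,.071]))
    for q,z in [("pick_tip",s["position"][2]+.0416),("clip_loop",.056)]:
        for r in cams.mark_of(n,q)[:1]:
            u,v=r["location"][0]*560,r["location"][1]*420; print(q,r["p"],u,v,atz(n,u,v,z))
a=cv2.imread('pics/top3.png')[170:290,130:270]; b=cv2.imread('pics/scene3.png')[190:280,150:290]
cv2.imwrite('pics/c3.png',np.hstack([cv2.resize(a,(390,334),interpolation=3),cv2.resize(b,(400,334),interpolation=3)]))
```

```text
[0.4333 0.2212 0.0501] 106.6555154924788 0.024612702365913314
top pred tip px (np.float64(197.0018580637713), np.float64(231.00641785005422)) loop px (np.float64(200.48498811927143), np.float64(231.00529853034314)) pin top (np.float64(211.1157029433068), np.float64(227.3593344385802))
pick_tip 0.72 196.504 232.68 [0.464  0.1069 0.0917]
scene pred tip px (np.float64(227.60325291755242), np.float64(223.2713089891431)) loop px (np.float64(228.99382666093027), np.float64(233.90006985268087)) pin top (np.float64(235.98617171206547), np.float64(221.91236568606726))
pick_tip 0.71 230.384 226.71599999999998 [0.4547 0.1078 0.0917]
clip_loop 0.5 234.92 226.8 [0.4782 0.0795 0.056 ]
```

View pics/c3.png

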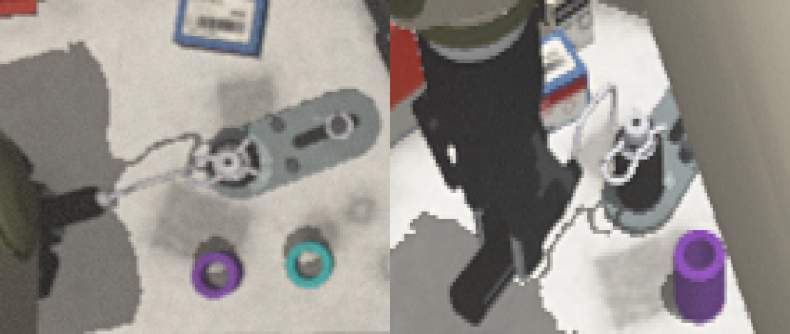

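The hook is over the bow: left crop about (195,170), right crop about (612,110). It agrees with the prediction within about 3 mm. Descending.

move_arm(jaw=[0, 0, 0, 0, 0, 0, 0, 0], dp=[[0, 0, 1.5], [0, 0, 1.2], [0, 0, 0.6], [0, 0, 0.4], [0, 0, 0.4], [0, 0, 0.4], [0, 0, 0.3], [0, 0, 0]], turn=[[0, 0, 0], [0, 0, 0], [0, 0, 0], [0, 0, 0], [0, 0, 0], [0, 0, 0], [0, 0, 0], [0, 0, 0]])

```text
time_s: 12.13
position: [0.4332, 0.2212, 0.0017]
tool_rot: [[-0.285, 0.959, -0.0], [0.959, 0.285, -0.0], [0.0, -0.0, -1.0]]
ft_force: [-0.5, -0.2, -1.1]
grip_width: 0.0244
gripper_force: 78.8
```

Run:
```python
from h import *
np.set_printoptions(precision=4,suppress=True)
s=observe(); print(s["position"],s["ft_force"],s["wrist_torque"])
for n in ["top","scene"]: shot(n,n+"4")
a=cv2.imread('pics/top4.png')[200:260,160:240]; b=cv2.imread('pics/scene4.png')[200:260,200:270]
cv2.imwrite('pics/c4.png',np.hstack([cv2.resize(a,(400,300),interpolation=3),cv2.resize(b,(390,300),interpolation=3)]))
```

```text
[0.4332 0.2212 0.0017] [-0.4693 -0.1525 -1.0961] [-0.0248  0.0671  0.0493]
```

View pics/c4.png

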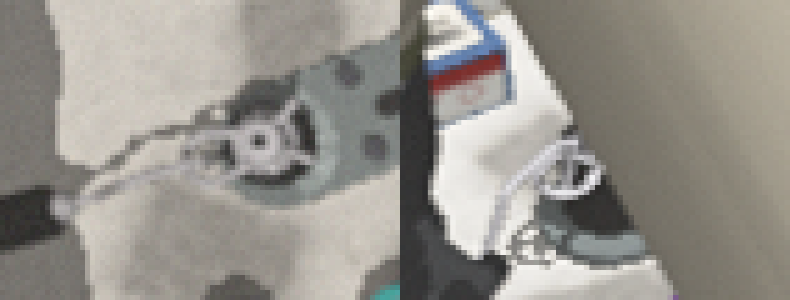

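No contact on the way down, and the hook is inside the bow at right crop about (560,170). Pulling along +clip x.

move_arm(jaw=[0, 0, 0, 0], dp=[[0.3, 0, 0], [0.3, 0, 0], [0.3, 0, 0], [0.2, 0, 0]], turn=[[0, 0, 0], [0, 0, 0], [0, 0, 0], [0, 0, 0]])

```text
time_s: 12.57
position: [0.4305, 0.2315, 0.0022]
tool_rot: [[-0.286, 0.958, 0.001], [0.958, 0.286, -0.002], [-0.002, 0.001, -1.0]]
ft_force: [3.7, -9.0, -2.8]
grip_width: 0.0241
gripper_force: 78.7
```

move_arm(jaw=[0, 0, 0, 0, 0, 0, 0, 0, 0, 0], dp=[[0.4, 0, 0], [0.4, 0, 0], [0.4, 0, 0], [0.4, 0, 0], [0.5, 0, 0], [0.5, 0, 0], [0.5, 0, 0], [0.5, 0, 0], [0.5, 0, 0], [0.5, 0, 0]], turn=[[0, 0, 0], [0, 0, 0], [0, 0, 0], [0, 0, 0], [0, 0, 0], [0, 0, 0], [0, 0, 0], [0, 0, 0], [0, 0, 0], [0, 0, 0]])

```text
time_s: 13.4
position: [0.4168, 0.2765, 0.002]
tool_rot: [[-0.285, 0.959, -0.0], [0.959, 0.285, 0.0], [0.0, -0.0, -1.0]]
ft_force: [0.6, -0.2, -1.1]
grip_width: 0.0242
gripper_force: 78.7
```

Run:
```python
from h import *
np.set_printoptions(precision=4,suppress=True)
s=observe(); print(s["position"],s["ft_force"],s["wrist_torque"])
for n in ["top","scene"]: 
    shot(n,n+"5")
    for r in cams.mark_of(n,"clip")[:2]: u,v=r["location"][0]*560,r["location"][1]*420; print(n,r["p"],u,v,atz(n,u,v,.03))
a=cv2.imread('pics/top5.png')[190:260,150:240]; b=cv2.imread('pics/scene5.png')[200:270,190:280]
cv2.imwrite('pics/c5.png',np.hstack([cv2.resize(a,(400,311),interpolation=3),cv2.resize(b,(400,311),interpolation=3)]))
```

```text
[0.4168 0.2765 0.002 ] [ 0.642  -0.2411 -1.1073] [0.0338 0.025  0.0123]
top 0.4 201.71200000000002 237.804 [0.4523 0.106  0.03  ]
scene 0.42 229.096 249.018 [0.4507 0.1197 0.03  ]
```

View pics/c5.png

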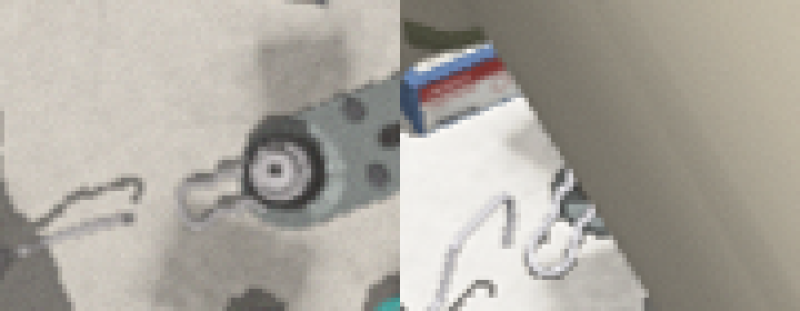

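The clip is out and off the hook. It lies between left crop (180,200) and (250,170), next to the arm's end. I'll check its height.

Run:
```python
from h import *
np.set_printoptions(precision=4,suppress=True,linewidth=150)
for n in ["top","scene"]:
    s,im,d=shot(n); W=cloud(n,d)
    o=cams.outline_of(n,"clip")
    for r in o[:1]:
        M=r["mask"]; P=W[M]; print(n,r["p"],M.sum(),P.min(0),P.max(0)); 
        P=P[P[:,2]<.06]; P=P[np.argsort(P[:,1])]; print(P[::max(1,len(P)//22)])
n="top"
print((W.shape)); s,im,d=shot(n); W=cloud(n,d)
for v in range(222,242,2): print(v,(W[v,188:212:2,2]*1000).round(0).astype(int),im[v,188:212:2].mean(1).astype(int))
```

```text
top 0.53 132 [ 0.4444  0.0913 -0.0038] [0.4801 0.1467 0.0394]
[[ 0.4566  0.0913  0.0394]
 [ 0.4567  0.1006  0.0287]
 [ 0.4593  0.1033  0.0274]
 [ 0.4518  0.1063  0.0243]
 [ 0.457   0.1105  0.0015]
 [ 0.4718  0.1138  0.0249]
 [ 0.4519  0.1151  0.017 ]
 [ 0.4544  0.1167  0.0223]
 [ 0.4694  0.119   0.0238]
 [ 0.467   0.1222  0.02  ]
 [ 0.4469  0.1234  0.0001]
 [ 0.4495  0.1258  0.0137]
 [ 0.4444  0.1286  0.0118]
 [ 0.4495  0.1305  0.003 ]
 [ 0.4495  0.1335  0.0008]
 [ 0.447   0.1348  0.0065]
 [ 0.4649  0.1368 -0.0021]
 [ 0.4623  0.1379  0.0043]
 [ 0.4726  0.1391 -0.0007]
 [ 0.4521  0.1402  0.0049]
 [ 0.4648  0.1426  0.0061]
 [ 0.4676  0.1448 -0.0036]]
scene 0.65 476 [ 0.      0.     -0.0057] [0.5217 0.3278 0.0806]
[[ 0.      0.      0.    ]
 [ 0.4492  0.1553  0.0538]
 [ 0.5003  0.1719 -0.0039]
 [ 0.4349  0.2099  0.0549]
 [ 0.4029  0.2829  0.0586]
 [ 0.4176  0.2854  0.0592]
 [ 0.398   0.2886  0.0558]
 [ 0.3956  0.2919  0.0581]
 [ 0.4104  0.2944  0.0582]
 [ 0.3984  0.2967  0.0596]
 [ 0.4032  0.2984  0.0594]
 [ 0.4186  0.3007  0.0589]
 [ 0.4104  0.3031  0.0596]
 [ 0.3951  0.3056  0.0583]
 
[... 476 characters left out ...]
74 71] [198 199 195 196 201 186 118 120 118  96 164 174]
228 [ 0 -5 -1 -1  0 -3 28 32 55 51 75 72] [196 200 195 175 177 158 143 152 133 140 178 129]
230 [-2  1 -2 -2 -1 25 -1 30 51 56 71 69] [202 188 130 120 124 157 175 177 108 107 180 189]
232 [-4 13 12 12 14  1  0 -2  4 55 54 70] [199 161 163 178 175 185 196 206 116  58 140 147]
234 [ 1  8 -1 -1 -2  2 -1  1  7 55 52 55] [187 155 168 185 187 179 112 116 117 114  74 142]
236 [-4  1  1  2 -3 -2 -1  0 29 36 34 57] [190 160 142 162 157 141 123 139 168 148 147  84]
238 [-3  6  1 -1 -1 24 23 25 -1  2  4  9] [184 162 136 132 113 157 162 176 166 169 133 128]
240 [-1  1  9 10 11 -2  2 -4  0 -1  1  5] [174 148 160 155 156 143 152 158 154 168 162 148]
```

The clip leans on the roller: tails at z about 35 mm, bow on the bench near y 0.145. I'll hook the bow again down low and drag it clear so it lies flat on the bench.

move_arm(jaw=[0, 0, 0, 0, 0, 0, 0, 0, 0], dp=[[-1.5, 0.15, 0], [-1.4, 0.15, 0], [0, 0, 0], [0, 0, 1.2], [0, 0, 1.0], [0, 0, 0.8], [0, 0, 0.5], [0, 0, 0.3], [0, 0, 0]], turn=[[0, 0, 0], [0, 0, 0], [0, 0, 0], [0, 0, 0], [0, 0, 0], [0, 0, 0], [0, 0, 0], [0, 0, 0], [0, 0, 0]])

```text
time_s: 14.6
position: [0.4279, 0.249, -0.0364]
tool_rot: [[-0.285, 0.959, -0.001], [0.959, 0.285, -0.0], [0.0, -0.001, -1.0]]
ft_force: [-0.1, 0.3, -1.0]
grip_width: 0.0243
gripper_force: 78.7
```

move_arm(jaw=[0, 0, 0, 0, 0, 0, 0, 0, 0, 0], dp=[[0.5, 0, 0], [0.5, 0, 0], [0.5, 0, 0], [0.5, 0, 0], [0.6, 0, 0], [0.6, 0, 0], [0.6, 0, 0], [0.6, 0, 0], [0.6, 0, 0], [0, 0, 0]], turn=[[0, 0, 0], [0, 0, 0], [0, 0, 0], [0, 0, 0], [0, 0, 0], [0, 0, 0], [0, 0, 0], [0, 0, 0], [0, 0, 0], [0, 0, 0]])

```text
time_s: 15.43
position: [0.4136, 0.2979, -0.036]
tool_rot: [[-0.286, 0.958, 0.0], [0.958, 0.286, 0.0], [0.0, 0.0, -1.0]]
ft_force: [0.3, -0.5, -1.5]
grip_width: 0.0243
gripper_force: 78.8
```

Run:
```python
from h import *
np.set_printoptions(precision=4,suppress=True)
s=observe(); print(s["position"],s["ft_force"])
n="top"; _,im,d=shot(n,"t6"); W=cloud(n,d)
for r in cams.outline_of(n,"clip")[:2]: P=W[r["mask"]]; print(r["p"],len(P),P.min(0),P.max(0),np.median(P,0))
a=cv2.imread('pics/top6.png' if 0 else 'pics/t6.png')[180:270,130:250]
cv2.imwrite('pics/c6.png',cv2.resize(a,(780,585),interpolation=3))
```

```text
[ 0.4136  0.2979 -0.036 ] [ 0.2508 -0.492  -1.5017]
0.71 769 [ 0.      0.     -0.0043] [0.6401 0.1314 0.0466] [0.603  0.0877 0.0395]
```

View pics/c6.png

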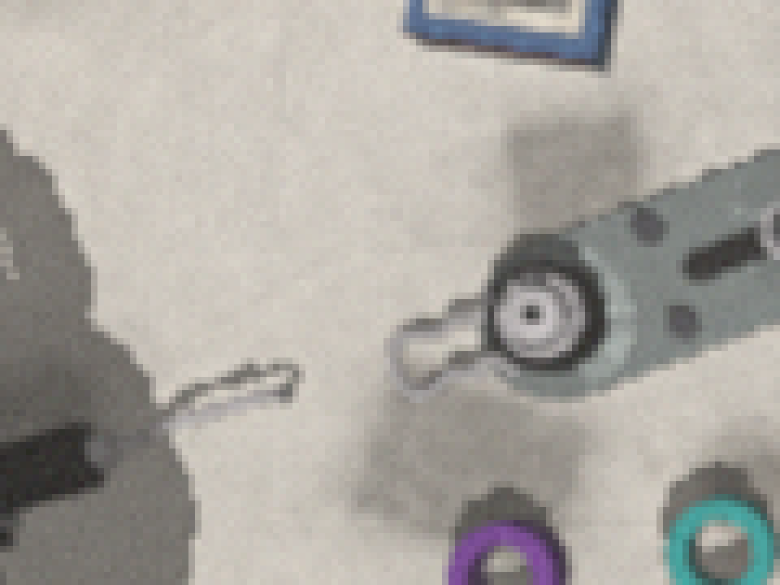

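The hook slipped over the wire: the tip was at about 5.6 mm and the wire is 5 mm. The clip still leans on the roller at crop (390–490,300–390). I'll retry with the nose tilted down 2° so the tip sits lower.

move_arm(jaw=[0, 0, 0, 0, 0, 0, 0, 0, 0, 0], dp=[[0, 0, -1.8], [0, 0, -1.8], [-2.6, 0, 0], [-2.5, 0, 0], [0, 0, 0], [0, 0, 1.2], [0, 0, 1.2], [0, 0, 0.7], [0, 0, 0.5], [0, 0, 0]], turn=[[0, 0, 0], [0, 0, 0], [0, 0, 0], [0, 0, 0], [0, 0.035, 0], [0, 0, 0], [0, 0, 0], [0, 0, 0], [0, 0, 0], [0, 0, 0]])

```text
time_s: 16.37
position: [0.4279, 0.2491, -0.0366]
tool_rot: [[-0.285, 0.959, -0.011], [0.958, 0.285, 0.033], [0.035, -0.001, -0.999]]
ft_force: [-0.3, -0.2, -1.7]
grip_width: 0.0247
gripper_force: 79.0
```

move_arm(jaw=[0, 0, 0, 0, 0, 0, 0, 0, 0, 0], dp=[[0.5, 0, 0], [0.5, 0, 0], [0.5, 0, 0], [0.5, 0, 0], [0.5, 0, 0], [0.5, 0, 0], [0.5, 0, 0], [0.5, 0, 0], [0.5, 0, 0], [0, 0, 0]], turn=[[0, 0, 0], [0, 0, 0], [0, 0, 0], [0, 0, 0], [0, 0, 0], [0, 0, 0], [0, 0, 0], [0, 0, 0], [0, 0, 0], [0, 0, 0]])

```text
time_s: 17.2
position: [0.415, 0.2932, -0.0343]
tool_rot: [[-0.286, 0.958, -0.01], [0.958, 0.286, 0.034], [0.035, 0.0, -0.999]]
ft_force: [-0.2, 0.4, -0.6]
grip_width: 0.0243
gripper_force: 78.8
```

```bash
cat > clip.py <<'E'
from h import *
np.set_printoptions(precision=4,suppress=True,linewidth=170)
s=observe(); print(s["time_s"],s["position"],s["ft_force"])
n="top"; _,im,d=shot(n,"t7"); W=cloud(n,d)
for v in range(222,250,2): print(v,(W[v,166:214:2,2]*1000).round(0).astype(int))
for v in range(222,250,2): print(v,im[v,166:214:2].mean(1).astype(int))
for r in cams.mark_of(n,"clip")[:2]: u,v=r["location"][0]*560,r["location"][1]*420; print(r["p"],u,v,atz(n,u,v,.003))
E
python3 clip.py
```

```text
17.2 [ 0.415   0.2932 -0.0343] [-0.1718  0.4396 -0.5981]
222 [-2 -2 -3 -3 -2  2 -1 -1 -3 -2  0 -2  2 -2 -3 -4  0 -1 -1  0  7 49 52 54]
224 [ 1 -4  2 -1 -1  0  1 -1  0  2 -4  1  0  0 -1 -2  0 -1  0  4 53 55 74 70]
226 [ 4 -2  0 -2  0 -1  0 -2  0 -1  0  3  0  3  3 -1 -1  4 -1  8 54 71 73 67]
228 [-2 -5 -2 -1 -1  3 -1 -1  0 -1 -1  0  0 -1 -3 -3  0  1 -1 51 51 70 72 74]
230 [ 1 -2  0  0 -2  0  1 -1 -4  0 -2 -1  0 -1  8 -2  1  1  3 52 56 68 72 71]
232 [ 1  0  1 -2  0  1  1  1 -4 -1  3  3  4  5  0 -1  0 -1 -4  7 51 55 68 70]
234 [ 1 -1  0 -5  1  0  5  5  7  4  2  1  1 -2 -2 -4  3 -1  1  8 48 55 55 52]
236 [-1  1 -1  0  3  3 -3  0 -1 -3  1 -1 -1 -4 -1 -1  4 -2 -2  2  7  6 57 52]
238 [ 1 -2  2 -1  3  0  0  1  0  2 -2 -2 -2  4  5  0  3  0 -2  0  0  8  4  7]
240 [-1  1 41 41 37 34 -2 -1  0  2  4  8  4  2  0  4  5  1 -2 -2  0  0  8  7]
242 [40 42 -1  1  6  0 -4  1  6  7  2 -2 -1 -1  0 -2  0  1  3  0 -3 -1  1 -1]
244 [ 1 -2  0  0 -3  1  4  7 -2  0 -2 -3  0 -4 -1  1  2 -1 -1  0 -1  3  0  3]
246 [ 2  0  0 -1  2 -2 -1  1 -1 -1 -1 -2  0  3 -3  0  0 -2  1  1  1 -2  0 -1]
248 [-3  0 -3 -4 -1 -2  1 -1 
[... 842 characters left out ...]
9 186 133 112  87  75]
238 [110 150 150 194 165 122 168 196 195 194 185 169 167 150 165 140 148 167 178 182 167 131 127 126]
240 [186 180 169 162 164 122 186 194 196 176 156 152 156 172 137 144 166 145 150 153 166 158 151 132]
242 [175 181 175 200 179 146 175 170 153 168 164 161 140 140 149 150 151 146 140 137 140 149 155 168]
244 [199 198 200 202 200 188 177 170 177 186 178 166 154 154 150 149 147 142 140 144 144 146 144 154]
246 [198 203 198 201 196 203 200 199 196 187 172 158 150 150 149 149 147 149 140 140 139 145 145 160]
248 [200 198 195 195 197 197 204 192 187 181 165 145 149 156 150 140 148 144 145 141 146 144 139 142]
0.55 190.00799999999998 238.51799999999997 [0.4508 0.1406 0.003 ]
```

The clip lies flat on the bench (z about 5 mm, columns 174–198), clear of the arm. Next I disengage, lift over, and lay the pick down to the side.

move_arm(jaw=[0, 0, 0, 0, 0, 0, 0, 0, 0, 0, 0, 0], dp=[[-0.5, 0, 0], [-0.1, 0, 0], [0, 0, -1.5], [0, 0, -2.5], [-0.65, 2.28, 0], [-0.65, 2.28, 0], [-0.65, 2.28, 0], [0, 0, 1.5], [0, 0, 1.5], [0, 0, 0.8], [0, 0, 0.4], [0, 0, 0.1]], turn=[[0, 0, 0], [0, 0, 0], [0, 0, 0], [0, 0, 0], [0, -0.035, 0], [0, 0, 0], [0, 0, 0], [0, 0, 0], [0, 0, 0], [0, 0, 0], [0, 0, 0], [0, 0, 0]])

```text
time_s: 18.3
position: [0.4881, 0.2857, -0.0384]
tool_rot: [[-0.285, 0.959, -0.001], [0.959, 0.285, -0.0], [-0.0, -0.001, -1.0]]
ft_force: [-0.3, 0.0, -0.4]
grip_width: 0.0242
gripper_force: 79.0
```

move_arm(jaw=[4, 6, 6, 6, 6, 6, 6, 6, 6], dp=[[0, 0, 0], [0, 0, 0], [0, 0, 0], [0, 0, -2], [0, 0, -4], [0, 0, -4], [0, 0, -4], [0, 0, -4], [0, 0, 0]], turn=[[0, 0, 0], [0, 0, 0], [0, 0, 0], [0, 0, 0], [0, 0, 0], [0, 0, 0], [0, 0, 0], [0, 0, 0], [0, 0, 0]])

```text
time_s: 19.05
position: [0.4916, 0.2873, 0.1509]
tool_rot: [[-0.285, 0.958, 0.014], [0.958, 0.285, 0.005], [0.0, 0.015, -1.0]]
ft_force: [0.6, 0.3, 1.3]
grip_width: 0.0598
gripper_force: 0.0
```

move_arm(jaw=[6.5, 6.5, 6.5, 6.5, 6.5, 6.5, 6.5, 6.5], dp=[[-3.28, -1.17, 0], [-3.28, -1.17, 0], [-3.28, -1.17, 0], [-3.28, -1.17, 0], [-3.28, -1.17, 0], [-3.28, -1.17, 0], [0, 0, 0], [0, 0, 0]], turn=[[0, 0, 0], [0, 0, 0], [0, 0, 0], [0, 0, 0], [0, 0, 0], [0, 0, 0], [0, 0, 0], [0, 0, 0]])

```text
time_s: 19.72
position: [0.4774, 0.0762, 0.1426]
tool_rot: [[-0.282, 0.959, 0.001], [0.959, 0.282, 0.0], [-0.0, 0.001, -1.0]]
ft_force: [0.3, 0.9, -0.8]
grip_width: 0.0647
gripper_force: 0.0
```

Run:
```python
from h import *
np.set_printoptions(precision=4,suppress=True)
n="wrist"; s,im,d=shot(n,"w8"); W=cloud(n,d,s); R=s["tool_rot"]; print(s["position"],s["grip_width"])
near=np.hypot(W[...,0]-.477,W[...,1]-.077)<.03
t=W[(W[...,2]>.0685)&(W[...,2]<.08)&near]
pc,r=cv2.minEnclosingCircle((t[:,:2]*1000).astype(np.float32)); print("pin",len(t),pc,r)
t=W[(W[...,2]>.05)&(W[...,2]<.058)&near]; pc,r=cv2.minEnclosingCircle((t[:,:2]*1000).astype(np.float32)); print("roller",len(t),pc,r,np.median(t[:,2]))
o=R.T@(np.r_[np.array(pc)/1000,.053]-s["position"]); print("tool",o)
T=(W-s["position"])@R*1000
# finger edges
for v in (330,345): 
    c=np.nonzero((d[v]>0)&(d[v]<.2))[0]; print(v,[(u,T[v,u].round(0)) for u in c if abs(T[v,u,1])<45][:1],[(u,T[v,u].round(0)) for u in c if abs(T[v,u,1])<45][-1:])
n="top"; _,im,d=shot(n,"t8"); W=cloud(n,d)
for r in cams.outline_of(n,"tray")[:1]:
    M=r["mask"]; P=W[M]; print("tray",r["p"],cv2.minAreaRect((P[:,:2]*1000).astype(np.float32)))
for q in ["clip","pick","pick_tip"]:
    for r in cams.mark_of(n,q)[:2]: u,v=r["location"][0]*560,r["location"][1]*420; print(q,r["p"],u,v,atz(n,u,v,.003))
a=cv2.imread('pics/w8.png'); b=cv2.imread('pics/t8.png')[150:300,100:300]
cv2.imwrite('pics/c8.png',np.hstack([cv2.resize(a,(400,300)),cv2.resize(b,(400,300),interpolation=3)]))
```

```text
[0.4774 0.0762 0.1426] 0.06465971927473634
pin 704 (478.0920104980469, 77.39985656738281) 10.829952239990234
roller 1500 (478.2157897949219, 77.01313781738281) 20.959108352661133 0.05328232942756685
tool [0.0006 0.0009 0.0896]
330 [(np.int64(111), array([ 13., -45., -94.]))] [(np.int64(440), array([ 13.,  45., -93.]))]
345 [(np.int64(112), array([  8., -45., -94.]))] [(np.int64(444), array([ 10.,  45., -97.]))]
tray 0.59 ((247.1360321044922, -193.6893310546875), (172.56715393066406, 603.810791015625), 67.8626937866211)
pick 0.16 212.52 228.69 [0.4755 0.0836 0.003 ]
```

View pics/c8.png

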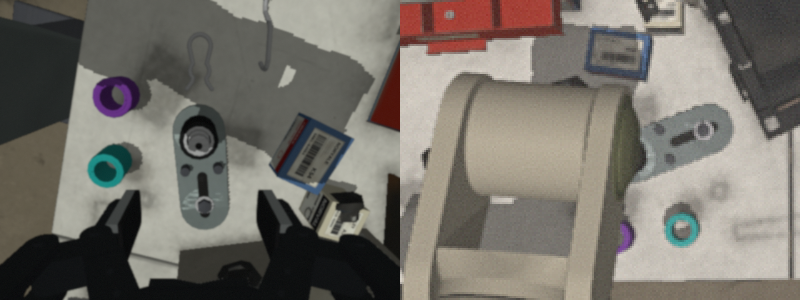

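The left view shows the roller at (198,140) free of the clip. The clip lies flat on the bench at (200,62), the pick is laid at (265,40), and the box is clear. Descending to grip the roller.

move_arm(jaw=[6.5, 6.5, 6.5, 6.5, 6.5, 6.5, 6.5, 0, 0, 0, 0, 0], dp=[[0, 0, 3.5], [0, 0, 3.5], [0, 0, 3.5], [0, 0, 3.0], [0, 0, 1.9], [0, 0, 1.0], [0, 0, 0], [0, 0, 0], [0, 0, 0], [0, 0, 0], [0, 0, 0], [0, 0, 0]], turn=[[0, 0, 0], [0, 0, 0], [0, 0, 0], [0, 0, 0], [0, 0, 0], [0, 0, 0], [0, 0, 0], [0, 0, 0], [0, 0, 0], [0, 0, 0], [0, 0, 0], [0, 0, 0]], force=40)

```text
time_s: 21.02
position: [0.478, 0.0776, -0.0209]
tool_rot: [[-0.285, 0.959, 0.002], [0.959, 0.285, 0.0], [-0.0, 0.002, -1.0]]
ft_force: [-1.0, 2.2, 6.4]
grip_width: 0.0415
gripper_force: 41.2
```

move_arm(jaw=[0, 0, 0, 0, 0, 0, 0], dp=[[0, 0, -0.8], [0, 0, -1.2], [0, 0, -1.6], [0, 0, -2.0], [0, 0, -2.4], [0, 0, -2.0], [0, 0, 0]], turn=[[0, 0, 0], [0, 0, 0], [0, 0, 0], [0, 0, 0], [0, 0, 0], [0, 0, 0], [0, 0, 0]])

```text
time_s: 21.6
position: [0.4791, 0.0772, 0.082]
tool_rot: [[-0.285, 0.958, 0.007], [0.958, 0.285, -0.001], [-0.003, 0.006, -1.0]]
ft_force: [1.0, 1.3, -1.1]
grip_width: 0.0415
gripper_force: 40.9
```

Run:
```python
from h import *
np.set_printoptions(precision=4,suppress=True)
n="wrist"; s,im,d=shot(n,"w9"); print(s["position"],s["grip_width"],s["gripper_force"])
W=cloud(n,d,s); R=s["tool_rot"]; T=(W-s["position"])@R*1000
print([T[v,280].round(0) for v in range(150,320,15)])
n="top"; _,im,d=shot(n,"t9"); W=cloud(n,d)
# tray corners at px from the first picture
for u,v in [(100+545/2.4,130+203/2.4),(100+650/2.4,130+187/2.4),(100+675/2.4,130+325/2.4),(100+568/2.4,130+340/2.4)]: print(atz("top",u,v,.022))
print("floor",W[240,345:365:4,2],np.median(W[230:250,345:362].reshape(-1,3),0))
```

```text
[0.4791 0.0772 0.082 ] 0.0414893209386879 40.87313275784254
[array([37.,  2., 81.]), array([27.,  2., 74.]), array([17.,  2., 74.]), array([11.,  2., 57.]), array([ 9.,  2., 29.]), array([7., 2., 9.]), array([ 19.,   2., -44.]), array([ 20.,   1., -59.]), array([ 20.,   1., -71.]), array([ 16.,   1., -74.]), array([-13.,   2., -34.]), array([-14.,   2., -45.])]
[ 0.5089 -0.2085  0.022 ]
[ 0.5253 -0.3204  0.022 ]
[ 0.3798 -0.3435  0.022 ]
[ 0.3652 -0.2305  0.022 ]
floor [0.0023 0.0028 0.0045 0.0053 0.0035] [ 0.4443 -0.2769  0.0031]
```

move_arm(jaw=[0, 0, 0, 0, 0, 0, 0, 0, 0, 0, 0], dp=[[0.3, -3.0, 0], [0.3, -3.0, 0], [0.3, -3.0, 0], [-3.35, -1.0, 0], [-3.35, -1.0, 0], [-3.35, -1.0, 0], [-3.35, -1.0, 0], [-3.35, -1.0, 0], [-3.35, -1.0, 0], [-3.35, -1.0, 0], [-3.35, -1.0, 0]], turn=[[0, 0, 0], [0, 0, 0], [0, 0, 0], [0, 0, 0], [0, 0, 0], [0, 0, 0], [0, 0, 0], [0, 0, 0], [0, 0, 0], [0, 0, 0], [0, 0, 0]])

```text
time_s: 22.62
position: [0.3871, -0.2206, 0.077]
tool_rot: [[-0.285, 0.959, -0.002], [0.959, 0.285, 0.002], [0.002, -0.001, -1.0]]
ft_force: [0.5, 0.3, -0.6]
grip_width: 0.0414
gripper_force: 41.0
```

move_arm(jaw=[0, 0, 0, 0, 0], dp=[[-2.18, 0.91, 0], [-2.18, 0.91, 0], [-2.18, 0.91, 0], [0, 0, 0], [0, 0, 0]], turn=[[0, 0, 0], [0, 0, 0], [0, 0, 0], [0, 0, 0], [0, 0, 0]])

```text
time_s: 23.03
position: [0.4325, -0.2741, 0.0766]
tool_rot: [[-0.284, 0.959, -0.002], [0.959, 0.284, 0.002], [0.003, -0.001, -1.0]]
ft_force: [0.0, -0.1, -1.4]
grip_width: 0.0415
gripper_force: 41.1
```

move_arm(jaw=[0, 0, 0, 0, 0, 0, 0, 0, 0], dp=[[0, 0, 2.5], [0, 0, 2.8], [0, 0, 2.5], [0, 0, 1.5], [0, 0, 0.7], [0, 0, 0.3], [0, 0, 0.1], [0, 0, 0.1], [0, 0, 0]], turn=[[0, 0, 0], [0, 0, 0], [0, 0, 0], [0, 0, 0], [0, 0, 0], [0, 0, 0], [0, 0, 0], [0, 0, 0], [0, 0, 0]])

```text
time_s: 23.78
position: [0.4332, -0.2744, -0.0261]
tool_rot: [[-0.285, 0.958, 0.001], [0.958, 0.285, -0.001], [-0.001, 0.001, -1.0]]
ft_force: [0.1, -1.4, -1.1]
grip_width: 0.0414
gripper_force: 41.1
```

move_arm(jaw=[0, 0, 0, 0], dp=[[0, 0, 0.1], [0, 0, 0.1], [0, 0, 0.07], [0, 0, 0]], turn=[[0, 0, 0], [0, 0, 0], [0, 0, 0], [0, 0, 0]])

```text
time_s: 24.12
position: [0.4332, -0.2744, -0.0288]
tool_rot: [[-0.285, 0.959, 0.001], [0.959, 0.285, -0.001], [-0.001, 0.0, -1.0]]
ft_force: [-1.7, 0.4, 5.6]
grip_width: 0.0416
gripper_force: 41.6
```

Contact at about 6 N. Releasing and backing straight up.

move_arm(jaw=[5, 6.5, 6.5, 6.5, 6.5, 6.5, 6.5, 6.5, 6.5, 6.5, 6.5, 6.5], dp=[[0, 0, 0], [0, 0, 0], [0, 0, 0], [0, 0, 0], [0, 0, -1], [0, 0, -3], [0, 0, -3], [0, 0, -4], [0, 0, -4], [0, 0, -3], [0, 0, 0], [0, 0, 0]], turn=[[0, 0, 0], [0, 0, 0], [0, 0, 0], [0, 0, 0], [0, 0, 0], [0, 0, 0], [0, 0, 0], [0, 0, 0], [0, 0, 0], [0, 0, 0], [0, 0, 0], [0, 0, 0]])

```text
time_s: 25.12
position: [0.4334, -0.2745, 0.1524]
tool_rot: [[-0.285, 0.959, 0.003], [0.959, 0.285, -0.003], [-0.004, 0.002, -1.0]]
ft_force: [-0.4, -0.2, -1.2]
grip_width: 0.0654
gripper_force: 0.0
```

Run:
```python
from h import *
np.set_printoptions(precision=4,suppress=True)
n="wrist"; s,im,d=shot(n,"w10"); W=cloud(n,d,s); print(s["time_s"],s["position"],s["ft_force"])
t=W[(W[...,2]>.042)&(W[...,2]<.05)&(np.hypot(W[...,0]-.433,W[...,1]+.274)<.035)]
print("roller top",len(t),t.mean(0),t.std(0),cv2.minEnclosingCircle((t[:,:2]*1000).astype(np.float32)))
n="top"; _,im,d=shot(n,"t10"); W=cloud(n,d)
for q in ["clip","pick","pick_tip"]:
    for r in cams.outline_of(n,q)[:1]: P=W[r["mask"]]; print(q,r["p"],np.median(P,0),np.percentile(P[:,2],[5,95]))
a=cv2.imread('pics/w10.png'); b=cv2.imread('pics/t10.png')[150:300,100:300]
cv2.imwrite('pics/c10.png',np.hstack([cv2.resize(a,(400,300)),cv2.resize(b,(400,300),interpolation=3)]))
```

```text
25.1167 [ 0.4334 -0.2745  0.1524] [-0.3926 -0.2048 -1.2101]
roller top 1365 [ 0.4342 -0.274   0.0453] [0.0119 0.012  0.0009] ((434.3665771484375, -274.6292419433594), 20.873258590698242)
clip 0.62 [0.4625 0.1553 0.004 ] [-0.0006  0.006 ]
pick 0.78 [0.4855 0.2812 0.0207] [0.0118 0.0243]
pick_tip 0.61 [0.4879 0.2771 0.0208] [0.0119 0.0378]
```

```bash
python3 -c "
from rig import ticket
print(ticket.close_job())"
```

```text
the job is handed in; nothing more can be done
None
```

The clip was pulled off with the pick and lies flat on the bench, the pick is laid down beside it, and the roller stands upright in the tray; the job was handed in at about 25 s, and I viewed 12 pictures, two over the limit of 10.

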